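Ready the polishing spindle's belt drive for a new belt

TASK

Get the belt drive ready for its new belt: take the flanged pulley from the sloped wooden rest and lower it, flange down, fully home on the drive's round spigot, without dropping it. Then push the sprung tensioner arm by its black roller until the pointer at its other end stands in line with the brass clip on the scale, not clearly past it, keep it there for a good second, and ease the arm back to its stop rather than letting it snap. Leave the clip, the loose nut and the spare pulley where they are.

Things in the scene. Friction and masses are not known exactly. Their poses are not given: they have to be found in the camera images.
- pulley_center (a point): Flanged aluminium pulley to be fitted, 56 mm tall, 0.15-0.31 kg: smooth round hub 40 mm in diameter, with a flange 72 mm in diameter and 6 mm thick at its foot. This point is on its axis, 28 mm above the foot face; z runs along the axis from flange to the hub's free end. At the start it lies flange down on the sloping rest, so z leans 28 degrees from vertical, roughly towards the robot.
- pulley_foot (a point): Centre of the pulley's foot face (underside of the flange), 28 mm below pulley_center along the axis; same axes. Here opens a round recess 32 mm in diameter and 14 mm deep.
- seat (a point): Where the pulley goes: centre of the round steel shoulder (60 mm in diameter) on the drive, 42 mm above the table; axes as the drive's. The centring spigot stands on it, 29 mm in diameter, 11 mm tall, chamfered. Fully home, the pulley's foot face lies on the shoulder. The motor, a can 60 mm in diameter, top 84 mm above the table, stands 125 mm away along the drive's +x.
- drive: The grey base plate, 250 x 310 x 12 mm, fixed to the table; origin at the centre of its underside, x along its short side and away from the robot, y along its long side, z up. Yaw within about 15 degrees.
- tensioner (a joint): Angle of the tensioner arm in rad: 0 at its stop, growing as the roller is pushed towards the drive's +y (clockwise from above), up to 0.95. At 0 the roller is on the drive's -x side of the pivot and the pointer on its +x side. The spring needs about 3.5 N at the roller at 0 and 9.5 N at 0.6 rad; let go, the arm snaps back.
- index (a joint): Angle of the brass clip on the scale in rad, set anew for each job: the pointer is in line with the clip when joint tensioner has the same value. The scale has a mark every 5 degrees from 0.
- pivot (a point): Point on the vertical pivot axis of the tensioner arm, 60 mm above the table; the pivot itself ends at 51 mm. The axes are the drive's.
- roller (a point): Centre of the black roller, an upright cylinder 26 mm in diameter, 41 to 85 mm above the table, 110 mm from the pivot axis (this point: 63 mm up). The arm under it is a steel bar 16 mm wide. Push it sideways with closed fingers beside it, along an arc about the pivot. Beside it is free room down to the plate and the scale disc (170 mm in diameter), 12 and 17 mm up.
- pointer (a point): Tip of the slim dark pointer at the other end of the tensioner arm, 81 mm from the pivot axis and 37 mm above the table.
- clip (a point): Top centre of the brass clip on the scale's rim: 8 mm wide along the scale, 14 mm radially, top 43 mm above the table, 91.5 mm from the pivot axis; x points outwards from the pivot. It only rubs on the scale and is easily shifted: do not touch it.
- nut_center (a point): Dark steel round nut lying loose on the drive's plate between spigot and roller, 32 mm in diameter, 14 mm tall; this is its centre. To be left alone.
- spare_center (a point): Spare grooved pulley lying flat on the table at the left side of the bench, 92 mm in diameter, 24 mm tall, without a tall hub; this is its centre. To be left alone.
- rest: Wooden rest fixed to the table, 160 x 100 mm; its face slopes down towards the robot at 28 degrees and carries the pulley; fences on it stand at most 6 mm proud. z is up, x away from the robot (yaw 0 to 23 degrees to the left); origin on the table near its robot-side end, 40 mm before the middle of the sloping face.
- shelf_edge (a point): Middle of the front lower edge of a small wooden shelf that hangs over the upper half of the rest on two posts: 104 mm wide, underside 130 mm above the table, with a carton on it up to 166 mm. It is about 20 mm beyond pulley_center horizontally, so a gripper must come in tilted, along the pulley's axis, and draw the pulley out before lifting it high.
Mind the look-alikes: they are no part of the job. What is shaped like the part that bears pulley_center but blue, green or turquoise is not meant.

How it is judged:
By the outcome, as a careful person would: the job done as asked, in the order asked, and still so for the second after the job is handed in, with the robot touching nothing.
It also fails if it takes over 59 s, if anything falls off the work surface, if the arm or the gripper's body presses on something with over 40 N, if the wrist force passes 120 N, or if a joint passes its speed limit or range.

ROBOT

A 6-joint arm with a two-finger parallel gripper is mounted at the origin on the work surface. World frame = base frame: x ahead of the robot, y to its left, z up, the work surface at z = 0. Lengths are in m, angles in rad, forces in N, time in s.
With the tool pointing down it reaches from about 0.35 to 0.85 m from the base axis. Payload 8.1 kg.
Tool frame: the origin (TCP) lies at the centre of the arm's flange, where the gripper is bolted on; the fingertips stand 186 mm ahead of it and the grasp point (between the pads) lies 167 mm ahead of it; z points along the fingers, y is the line along which they close (so a half turn about z gives the same grasp; the last joint's range is limited). The gripper opens to 93 mm and grips with 3 to 60 N. Pads are 15 mm wide; open, the fingers measure 128 mm over their backs; the gripper's body (75 mm by 188 mm) begins 65 mm behind the grasp point.
Start: joints at [-1.382, 0.13, 1.488, -0, 1.523, -0.085], TCP at [0.162, -0.578, 0.405] pointing down, gripper open.
Joint ranges: [-2.96, 2.96], [-0.89, 2.26], [0.02, 2.5], [-1.34, 4.48], [0, 2.73], [-2.66, 2.66]. Speed limits (rad/s): [2.39, 2.39, 2.79, 3.14, 3.14, 3.14].

INTERFACE

Orientations are given as a rotation vector (axis times angle).
In Python, from plant import robot gives the robot as it stands.
- The arm moves only by the tool apply_moves, never from a script. Its argument "series" is a list of rows, each a list of 2 entries, a list of its own where there are three numbers: the shift along the tool's x, y, z in mm, then the turn, a rotation vector about the tool's x, y, z in rad. A call has 1 to 12 rows; each row shifts and turns the commanded pose from where the row before left it, along the tool's axes as they then stand; what a row does not reach is not made up. A row lasts 1/12 s, in which the tool goes at most 41.7 mm and 7.16 degrees, less where a joint would pass 70% of its speed; a pose out of reach is approached as far as the arm can. A call is refused whole if a number of a shift passes 41.7 or a number of a turn 0.125, either way. A call with a gripper value outside its range is refused whole. "claw" is the opening, from 0 (shut) to 1 (fully open), set as the call begins (left out, the last holds). The fingers move at their own pace and stop on an object; "newtons" is the grip in N (left out, the last holds). Time passes only in rows, so rows that do not move let the fingers close. It gives the time, the measured TCP pose, the force, the opening and the grip force at its end, in the units of the state.
- robot.read_state(): the state, without advancing time (a new reading comes with each control period).
- robot.read_camera(name): name is "scene" or "top" or "wrist"; returns (picture, depth): 384x512x3 uint8, blue, green, red; 384x512 float32, m along the optical axis (not along the pixel's ray), 0 where there is no reading.
- robot.calibration(name): a dict with "fx", "fy", "cx", "cy" (pixels), "extrinsics" (4x4, takes a point from world to camera coordinates). Camera axes: x right, y down, z forward; pixel columns grow to the right and rows downward; lengths in m; the calibration is good to about 2 mm. The wrist camera is an equidistant fisheye: a pixel r from the principal point sees the ray r / f radians off the axis. A picture is of the moment at which its call begins: read the wrist's pose just before it. calibration takes no time and is no camera call; for the wrist camera it gives the pose at the moment of the call.
- robot.close_job(): hands the job in; it is judged then, once.
The state is a dict: "t": time; "q": joint angles; "dq": joint speeds; "joint_torque": joint torques, N m; "tool_pos": TCP position; "orientation": TCP orientation; "force": force on the tool from outside, world axes, zero at the start; "wrist_torque": the same for the moment, N m; "opening": finger opening in m; "gripper_force": force on a finger pad.
Only numpy, scipy, OpenCV 4.12 (cv2) and the standard library are available. Lean on these libraries where they do the work, as an engineer would, in place of code of your own. Each camera call takes 0.05 s, during which the arm holds its last target. There are 200 camera calls.

## Working session

There is one attempt and no reset: what is moved stays moved. The work goes in short steps, Python scripts to look and compute and a tool call to move; the robot and the scene stay as the last step left them, time stands still between calls to the robot, and variables do not carry over. Pictures are saved under pics/ and viewed, at most 10 in all, crops included, and the job is handed in when it is done.

Besides the shell and the picture viewer there is one more tool, called after ">>>" as name([rows], argument=value, ...), one row to a line, values as JSON. apply_moves: Moves the arm, as the interface text tells. Its arguments: {"type":"object","properties":{"series":{"type":"array"},"claw":{"type":"number"},"newtons":{"type":"number"}},"required":["series"]}

```bash
ls; mkdir -p pics; python3 - <<'E'
from plant import robot
import cv2,numpy as np
s=robot.read_state(); print(s)
for n in ["scene","top"]:
    p,d=robot.read_camera(n); c=robot.calibration(n)
    print(n,c); cv2.imwrite(f"pics/{n}0.png",p); np.savez(f"pics/{n}0.npz",p=p,d=d,E=c["extrinsics"],k=[c["fx"],c["fy"],c["cx"],c["cy"]])
a=cv2.imread("pics/top0.png")
E
```

```text
pics
{'t': 0.0, 'q': array([-1.38242032e+00,  1.31181517e-01,  1.48930292e+00,  3.01543644e-05,
        1.52303571e+00, -8.53918340e-02]), 'dq': array([ 0.00065368,  0.0003306 ,  0.00169611, -0.00091557,  0.00052246,
       -0.0020538 ]), 'joint_torque': array([-3.21254382e-03, -5.59844291e+01, -4.91768539e+01,  7.66702951e-02,
        3.55256803e-02, -2.29676261e-04]), 'tool_pos': array([ 0.162203  , -0.57740878,  0.403662  ]), 'orientation': array([-3.11029809e+00, -4.28426665e-01,  1.08519319e-04]), 'force': array([ 0.05643216, -0.63937963, -0.03139133]), 'wrist_torque': array([-0.0059966 ,  0.02341746, -0.01863129]), 'gripper_force': 0.0, 'opening': 0.09318356577750066}
scene {'fx': 471.50150487743184, 'fy': 471.50150487743184, 'cx': 256.6789646769737, 'cy': 194.12265072882627, 'extrinsics': array([[ 0.87855038,  0.47725581,  0.01939404, -0.54042568],
       [ 0.28217869, -0.48582841, -0.82725204, -0.04600777],
       [-0.38538867,  0.73225518, -0.56149615,  1.49522648],
       [ 0.        ,  0.        ,  0.        ,  1.        ]])}
top {'fx': 378.58782642368675, 'fy': 378.58782642368675, 'cx': 261.16496206470987, 'cy': 194.3387415403407, 'extrinsics': array([[-0.00303341, -0.99987803,  0.01532069,  0.06363178],
       [-0.99427991,  0.00138003, -0.10679678,  0.55841948],
       [ 0.10676261, -0.01555701, -0.99416283,  1.22722775],
       [ 0.        ,  0.        ,  0.        ,  1.        ]])}
```

View pics/scene0.png

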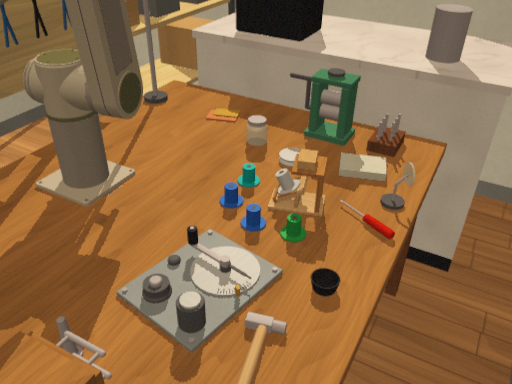

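View pics/top0.png

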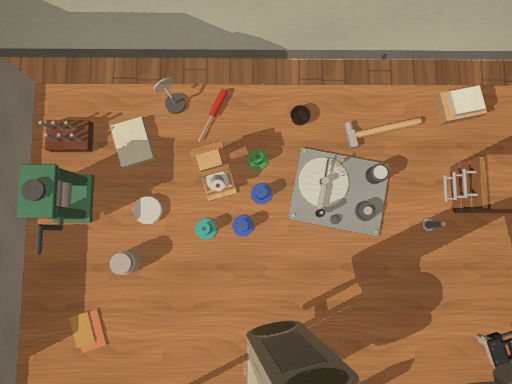

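The top view shows the grey aluminium pulley on the rest at about (217,182), which is (287,182) in the scene view. The look-alikes in the top view are blue at (261,194) and (242,226), turquoise at (205,229) and green at (257,160); the spare must be identified separately. The grey pulley on the rest matches the description. The drive plate spans about (290-390, 148-235) in the top view, with the spigot at (367,211), motor at (379,173), roller at (321,213), nut at (336,219) and pivot at (324,182).

```bash
cat > h.py <<'E'
import numpy as np,cv2
from scipy.spatial.transform import Rotation as R
def load(n):
    z=np.load(f"pics/{n}.npz"); return z["p"],z["d"],z["E"],z["k"]
def cloud(d,E,k):
    v,u=np.mgrid[:d.shape[0],:d.shape[1]]
    c=np.stack([(u-k[2])/k[0]*d,(v-k[3])/k[1]*d,d],-1)
    return (c-E[:3,3])@E[:3,:3]
def ray(u,v,z,E,k):
    r=E[:3,:3].T@np.array([(u-k[2])/k[0],(v-k[3])/k[1],1]); o=-E[:3,:3].T@E[:3,3]
    return o+r*(z-o[2])/r[2]
def proj(P,E,k):
    c=np.asarray(P)@E[:3,:3].T+E[:3,3]; return np.stack([k[0]*c[...,0]/c[...,2]+k[2],k[1]*c[...,1]/c[...,2]+k[3]],-1)
E
python3 - <<'E'
from h import *
p,d,Ex,k=load("top0"); W=cloud(d,Ex,k)
for n,(u,v) in dict(pulley=(217,182),shelf=(208,157),spig=(367,211),motor=(379,173),roller=(321,213),nut=(336,219),pivot=(324,182),table=(290,270)).items():
    print(n,W[v,u].round(4),d[v,u])
hsv=cv2.cvtColor(p,cv2.COLOR_BGR2HSV)
# plate by height & region
m=((W[...,2]>.006)&(W[...,2]<.025)).astype(np.uint8); m[:,:280]=0;m[:,400:]=0;m[:140]=0;m[245:]=0
m=cv2.morphologyEx(m,cv2.MORPH_OPEN,np.ones((3,3)))
cs=max(cv2.findContours(m,0,2)[0],key=cv2.contourArea)
print(cv2.minAreaRect(cs))
pts=W[m>0][:,:2].astype(np.float32); print("plate",cv2.minAreaRect(pts), np.median(W[m>0][:,2]))
a=cv2.resize(p[140:240,285:395],None,fx=4.5,fy=4.5,interpolation=cv2.INTER_CUBIC)
b=cv2.resize(p[140:240,188:250],None,fx=4.5,fy=4.5,interpolation=cv2.INTER_CUBIC)
cv2.imwrite("pics/crop1.png",np.hstack([b,a]))
E
```

```text
pulley [0.5897 0.2016 0.103 ] 1.1846892
shelf [0.656  0.2227 0.1664] 1.1283244
spig [ 0.501  -0.2818  0.0526] 1.2328544
motor [ 0.6208 -0.3146  0.0857] 1.2131703
roller [ 0.4928 -0.1254  0.0872] 1.1951547
nut [ 0.4764 -0.1858  0.0249] 1.2562633
pivot [ 0.5972 -0.1442  0.0477] 1.2458498
table [ 0.3081 -0.0334 -0.0007] 1.2613201
((339.6783142089844, 191.57273864746094), (92.87513732910156, 73.08393859863281), 10.885526657104492)
plate ((0.5717036128044128, -0.20298799872398376), (0.3107534348964691, 0.25018295645713806), 78.8801498413086) 0.01318655284539553
```

View pics/crop1.png

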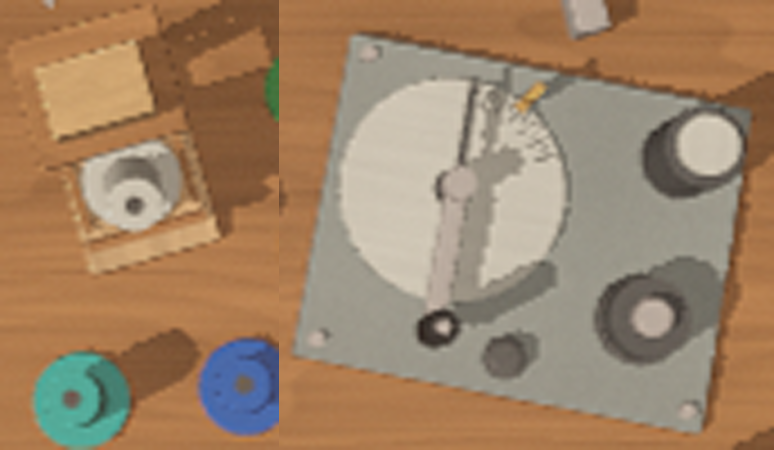

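The crop confirms a bare aluminium pulley on the rest, in front of the shelf, with its hub end at about (134,205) and leaning towards the robot. On the drive, the roller is at (440,328), the pivot at (460,185), the pointer tip at about (472,85), the clip at (530,97), the nut at (505,355) and the spigot at (653,317).

```bash
python3 - <<'E'
from h import *
p,d,Ex,k=load("top0"); W=cloud(d,Ex,k)
hsv=cv2.cvtColor(p,cv2.COLOR_BGR2HSV)
def blob(name,c,r,z0,z1):
    m=(np.hypot(W[...,0]-c[0],W[...,1]-c[1])<r)&(W[...,2]>z0)&(W[...,2]<z1)
    P=W[m]; (x,y),rr=cv2.minEnclosingCircle(P[:,:2].astype(np.float32))
    print(name,len(P),"encl",round(x,4),round(y,4),round(rr,4),"mean",P.mean(0).round(4)); 
blob("spig",(.501,-.28),.03,.049,.058); blob("shoulder",(.501,-.28),.05,.034,.058)
blob("motor",(.62,-.31),.05,.08,.09)
blob("roller",(.49,-.127),.03,.08,.09)
blob("pivot",(.597,-.146),.02,.049,.058)
blob("nut",(.476,-.186),.03,.021,.032)
c=np.array([.5717,-.203]);yaw=np.radians(-11.12);X=np.array([np.cos(yaw),np.sin(yaw)]);Y=np.array([-X[1],X[0]])
m=cv2.inRange(hsv,(12,120,120),(28,255,255)); m[:150]=0;m[172:]=0;m[:,:335]=0;m[:,352:]=0
v,u=np.nonzero(m);print("clip px",u.mean(),v.mean(),len(u),ray(u.mean(),v.mean(),.041,Ex,k).round(4), W[m>0].round(3).tolist())
# pulley axis from flange + hub end
g=(hsv[...,1]<60)&(np.hypot(W[...,0]-.60,W[...,1]-.205)<.06)&(W[...,2]>.03)&(W[...,2]<.125)
P=W[g];print(len(P))
np.save("pics/pul.npy",P)
# rest front edge points: dump rest wood cloud for plane
w=(hsv[...,1]>=60)&(np.hypot(W[...,0]-.59,W[...,1]-.205)<.075)&(W[...,2]>.012)&(W[...,2]<.12)
Q=W[w];np.save("pics/rest.npy",Q);print("restrect",cv2.minAreaRect(Q[:,:2].astype(np.float32)))
# shelf/carton
s=(W[...,2]>.12)&(W[...,2]<.18)&(np.hypot(W[...,0]-.66,W[...,1]-.22)<.09)
print("shelf",cv2.minAreaRect(W[s][:,:2].astype(np.float32)))
b=(W[...,2]>.12)&(W[...,2]<.15)&(np.hypot(W[...,0]-.66,W[...,1]-.22)<.09)
print("shelf board",cv2.minAreaRect(W[b][:,:2].astype(np.float32)), cv2.boxPoints(cv2.minAreaRect(W[b][:,:2].astype(np.float32))).round(3).tolist())
for a in np.radians([0,5,10,12,14,16,18,20,23]):
    # tilt axis dir
    t=np.radians(28); ax=np.array([-np.cos(a)*np.sin(t),-np.sin(a)*np.sin(t),np.cos(t)])
    h=P@ax; top=P[h>np.percentile(h,99.5)-.006]
    print(np.degrees(a).round(),top.mean(0).round(4),(top@ax).std().round(5),len(top), np.ptp(np.percentile(h,[1,99])).round(4))
E
```

```text
spig 51 encl 0.5032 -0.2861 0.0141 mean [ 0.5039 -0.2859  0.0527]
shoulder 263 encl 0.5031 -0.286 0.0304 mean [ 0.5037 -0.285   0.0439]
motor 158 encl 0.6229 -0.3167 0.0278 mean [ 0.6244 -0.3185  0.0838]
roller 47 encl 0.4946 -0.1265 0.0126 mean [ 0.4945 -0.1272  0.0847]
pivot 26 encl 0.6033 -0.1484 0.0114 mean [ 0.6039 -0.148   0.0515]
nut 57 encl 0.477 -0.1829 0.0149 mean [ 0.4769 -0.1833  0.0249]
clip px 343.5806451612903 153.40860215053763 93 [ 0.6944 -0.213   0.041 ] [[0.716, -0.194, -0.002], [0.715, -0.197, -0.001], [0.716, -0.201, -0.003], [0.717, -0.205, -0.006], [0.716, -0.207, -0.001], [0.715, -0.21, 0.002], [0.716, -0.215, -0.002], [0.716, -0.218, -0.004], [0.715, -0.221, 0.001], [0.716, -0.225, -0.002], [0.716, -0.228, -0.002], [0.716, -0.232, -0.002], [0.716, -0.235, -0.002], [0.715, -0.238, 0.0], [0.716, -0.242, -0.002], [0.716, -0.246, -0.004], [0.717, -0.25, -0.006], [0.712, -0.193, -0.001], [0.712, -0.197, -0.001], [0.712, -0.2, -0.0], [0.711, -0.203, 0.003], [0.712, -0.207, 0.001], [0.713, -0.211, -0.003], [0.712, -0.215, -0.002], [0.711, -0.217, 0.002], [0.711, -0.
[... 1830 characters left out ...]
848)
shelf board ((0.6562010049819946, 0.222492054104805), (0.0921827182173729, 0.1042223572731018), 15.811043739318848) [[0.5979999899864197, 0.25999999046325684], [0.6259999871253967, 0.1599999964237213], [0.7149999737739563, 0.1850000023841858], [0.6859999895095825, 0.2849999964237213]]
0.0 [0.5779 0.2028 0.1014] 0.00155 66 0.0614
5.0 [0.5789 0.2014 0.1016] 0.00152 75 0.0602
10.0 [0.579  0.2001 0.1012] 0.00154 85 0.059
12.0 [0.5795 0.2    0.1013] 0.00157 89 0.0593
14.0 [0.5795 0.1998 0.1013] 0.00157 90 0.0593
16.0 [0.5796 0.1997 0.1013] 0.00158 91 0.0597
18.0 [0.5798 0.1991 0.1013] 0.0016 91 0.0601
20.0 [0.58   0.199  0.1013] 0.00162 92 0.0607
23.0 [0.5801 0.1983 0.1013] 0.00165 91 0.0614
```

>>> apply_moves([
  [[20.8,-26.4,3.8],[0,0,0]],
  [[20.8,-26.4,3.8],[0,0,0]],
  [[20.8,-26.4,3.8],[0,0,0]],
  [[20.8,-26.4,3.8],[0,0,0]],
  [[20.8,-26.4,3.8],[0,0,0]],
  [[20.8,-26.4,3.8],[0,0,0]],
  [[20.8,-26.4,3.8],[0,0,0]],
  [[20.8,-26.4,3.8],[0,0,0]],
  [[20.8,-26.4,3.8],[0,0,0]],
  [[20.8,-26.4,3.8],[0,0,0]],
  [[20.8,-26.4,3.8],[0,0,0]],
  [[20.8,-26.4,3.8],[0,0,0]],
], claw=1)

```text
t: 1.1
tool_pos: [0.317, -0.2036, 0.3587]
orientation: [-3.112, -0.428, 0.0]
force: [1.7, 0.1, -0.4]
opening: 0.0931
gripper_force: 0.0
```

>>> apply_moves([
  [[20.8,-26.4,3.8],[0,0,0]],
  [[20.8,-26.4,3.8],[0,0,0]],
  [[20.8,-26.4,3.8],[0,0,0]],
  [[20.8,-26.4,3.8],[0,0,0]],
  [[20.8,-26.4,3.8],[0,0,0]],
  [[20.8,-26.4,3.8],[0,0,0]],
  [[20.8,-26.4,3.8],[0,0,0]],
  [[20.8,-26.4,3.8],[0,0,0]],
  [[20.8,-26.4,3.8],[0,0,0]],
  [[20.8,-26.4,3.8],[0,0,0]],
  [[20.8,-26.4,3.8],[0,0,0]],
  [[20.8,-26.4,3.8],[0,0,0]],
])

```text
t: 2.1
tool_pos: [0.4717, 0.1692, 0.3129]
orientation: [3.112, 0.429, -0.001]
force: [0.7, -0.3, -0.4]
opening: 0.0929
gripper_force: 0.0
```

>>> apply_moves([
  [[0,0,0],[0,0.0815,0]],
  [[0,0,0],[0,0.0815,0]],
  [[0,0,0],[0,0.0815,0]],
  [[0,0,0],[0,0.0815,0]],
  [[0,0,0],[0,0.0815,0]],
  [[0,0,0],[0,0.0815,0]],
  [[0,0,0],[0,0,0]],
  [[0,0,0],[0,0,0]],
])

```text
t: 2.77
tool_pos: [0.4708, 0.1672, 0.313]
orientation: [-2.959, -0.408, -0.734]
force: [-0.5, 0.6, -0.9]
opening: 0.0927
gripper_force: 0.0
```

```bash
cat >> h.py <<'E'
def wrays(c,uv):
    "fisheye pixel -> world origin, unit rays"
    uv=np.atleast_2d(uv).astype(float); E=np.array(c["extrinsics"])
    a=(uv-[c["cx"],c["cy"]])/[c["fx"],c["fy"]]; th=np.hypot(*a.T)+1e-12
    r=np.c_[a/th[:,None]*np.sin(th)[:,None],np.cos(th)]
    return -E[:3,:3].T@E[:3,3], r@E[:3,:3]
def wproj(c,P):
    E=np.array(c["extrinsics"]); q=np.atleast_2d(P)@E[:3,:3].T+E[:3,3]
    rr=np.hypot(q[:,0],q[:,1]); th=np.arctan2(rr,q[:,2])
    return np.c_[c["fx"]*th*q[:,0]/rr+c["cx"],c["fy"]*th*q[:,1]/rr+c["cy"]]
def wcloud(c,d):
    v,u=np.mgrid[:d.shape[0],:d.shape[1]]; o,r=wrays(c,np.c_[u.ravel(),v.ravel()])
    f=np.array(c["extrinsics"])[2,:3]; P=o+r*(d.ravel()/(r@f))[:,None]; return P.reshape(*d.shape,3)
def snap(robot,name):
    c=robot.calibration("wrist"); p,d=robot.read_camera("wrist")
    cv2.imwrite(f"pics/{name}.png",p); np.savez(f"pics/{name}.npz",p=p,d=d,**c); return c,p,d
E
python3 - <<'E'
from h import *
from plant import robot
c,p,d=snap(robot,"w1"); s=robot.read_state(); Rm=R.from_rotvec(s["orientation"]).as_matrix(); print(Rm.round(3))
W=wcloud(c,d); C=np.array([.592,.203,.0766]); ax=-Rm[:,2]
print("proj centre/top",wproj(c,[C,C+.028*ax]))
hsv=cv2.cvtColor(p,cv2.COLOR_BGR2HSV)
g=(np.linalg.norm(W-C,axis=-1)<.055)&(d>0)&(hsv[...,1]<60)
P=W[g]; h=(P-C)@ax; print(len(P),np.percentile(h,[1,10,50,90,99]).round(4))
T=P[h>np.percentile(h,98)-.005]
loc=(T-s["tool_pos"])@Rm; (x,y),r=cv2.minEnclosingCircle(loc[:,:2].astype(np.float32)); print("hub end in tool xy",x,y,r,loc[:,2].mean())
n=np.linalg.svd(T-T.mean(0))[2][2]; print("end normal",n.round(3))
F=P[(h<-.018)&(h>-.03)]; loc=(F-s["tool_pos"])@Rm; (x,y),r=cv2.minEnclosingCircle(loc[:,:2].astype(np.float32)); print("flange",x,y,r,loc[:,2].mean())
E
```

```text
[[ 0.851  0.27   0.45 ]
 [ 0.239 -0.963  0.126]
 [ 0.467 -0.    -0.884]]
proj centre/top [[252.08455086 195.67448119]
 [251.81646098 205.77914569]]
4312 [-0.0245 -0.0236 -0.0012  0.0276  0.0286]
hub end in tool xy 0.0033581387251615524 -0.002130549866706133 0.020016761496663094 0.24114168090700044
end normal [-0.442 -0.132  0.887]
flange 0.003811303526163101 -0.002727120416238904 0.03557107597589493 0.2911859139132316
```

View pics/w1.png

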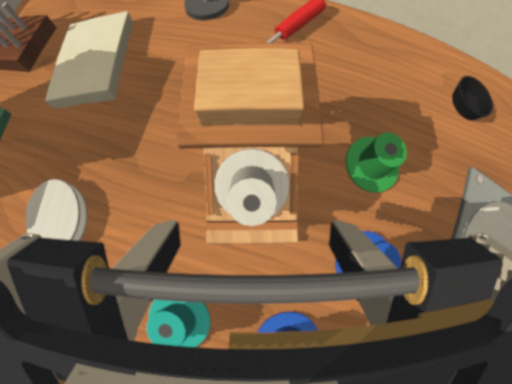

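The wrist view shows the aluminium pulley in the rest at (252,185), centred between the fingers, with the shelf behind it at (250,100). The radii fit as 20.0 and 35.6 mm, which matches the description.

>>> apply_moves([
  [[3.5,-2.4,10],[0,0,0]],
  [[0,0,15],[0,0,0]],
  [[0,0,15],[0,0,0]],
  [[0,0,15],[0,0,0]],
  [[0,0,15],[0,0,0]],
  [[0,0,12],[0,0,0]],
  [[0,0,9],[0,0,0]],
  [[0,0,0],[0,0,0]],
  [[0,0,0],[0,0,0]],
])

```text
t: 3.57
tool_pos: [0.5151, 0.182, 0.2342]
orientation: [-2.959, -0.408, -0.733]
force: [-0.3, -0.4, 0.1]
opening: 0.0926
gripper_force: 0.0
```

>>> apply_moves([
  [[0,0,0],[0,0,0]],
  [[0,0,0],[0,0,0]],
  [[0,0,0],[0,0,0]],
  [[0,0,0],[0,0,0]],
  [[0,0,0],[0,0,0]],
  [[0,0,0],[0,0,0]],
  [[0,0,0],[0,0,0]],
  [[0,0,0],[0,0,0]],
  [[0,0,0],[0,0,0]],
], claw=0, newtons=35)

```text
t: 4.32
tool_pos: [0.515, 0.182, 0.2349]
orientation: [-2.958, -0.407, -0.738]
force: [-1.4, -0.6, 1.9]
opening: 0.0395
gripper_force: 35.0
```

>>> apply_moves([
  [[0,0,-4],[0,0,0]],
  [[0,0,-8],[0,0,0]],
  [[0,0,-14],[0,0,0]],
  [[0,0,-18],[0,0,0]],
  [[0,0,-20],[0,0,0]],
  [[0,0,-20],[0,0,0]],
  [[0,0,-20],[0,0,0]],
  [[0,0,-14],[0,0,0]],
  [[0,0,-8],[0,0,0]],
  [[0,0,0],[0,0,0]],
])

```text
t: 5.15
tool_pos: [0.4579, 0.166, 0.3484]
orientation: [-2.956, -0.407, -0.743]
force: [-0.9, -0.3, -1.9]
opening: 0.0395
gripper_force: 35.0
```

>>> apply_moves([
  [[0,0,0],[0,-0.0489,0]],
  [[0,0,0],[0,-0.0489,0]],
  [[0,0,0],[0,-0.0489,0]],
  [[0,0,0],[0,-0.0489,0]],
  [[0,0,0],[0,-0.0489,0]],
  [[0,0,0],[0,-0.0489,0]],
  [[0,0,0],[0,-0.0489,0]],
  [[0,0,0],[0,-0.0489,0]],
  [[0,0,0],[0,-0.0489,0]],
  [[0,0,0],[0,-0.0489,0]],
  [[0,0,0],[0,0,0]],
  [[0,0,0],[0,0,0]],
])

```text
t: 6.15
tool_pos: [0.4583, 0.1661, 0.3449]
orientation: [-3.112, -0.429, 0.001]
force: [0.3, 0.3, -2.1]
opening: 0.0393
gripper_force: 35.0
```

>>> apply_moves([
  [[-8,20,0],[0,0,0]],
  [[-14,36,0],[0,0,0]],
  [[-14,36,0],[0,0,0]],
  [[-14,36,0],[0,0,0]],
  [[-14,36,0],[0,0,0]],
  [[-14,37,0],[0,0,0]],
  [[-14,37,0],[0,0,0]],
  [[-14,37,0],[0,0,0]],
  [[-14,37,0],[0,0,0]],
  [[-14,36,0],[0,0,0]],
  [[-12,32,0],[0,0,0]],
  [[-6,20,0],[0,0,0]],
])

```text
t: 7.15
tool_pos: [0.4188, -0.2633, 0.3459]
orientation: [3.11, 0.425, 0.002]
force: [0.4, 0.8, -1.3]
opening: 0.0396
gripper_force: 35.0
```

>>> apply_moves([
  [[0,0,0],[0,0,0]],
  [[0,0,0],[0,0,0]],
  [[0,0,0],[0,0,0]],
])

```text
t: 7.4
tool_pos: [0.4197, -0.2597, 0.3456]
orientation: [-3.112, -0.428, -0.001]
force: [0.3, 0.5, -1.9]
opening: 0.0394
gripper_force: 35.0
```

```bash
cat > m.py <<'E'
from h import *
from plant import robot
import sys
c,p,d=snap(robot,sys.argv[1]); s=robot.read_state(); Rm=R.from_rotvec(s["orientation"]).as_matrix(); print(s["tool_pos"].round(4),Rm[:,2].round(4))
W=wcloud(c,d)
def blob(name,q,r,z0,z1):
    m=(np.hypot(W[...,0]-q[0],W[...,1]-q[1])<r)&(W[...,2]>z0)&(W[...,2]<z1)&(d>0)
    P=W[m]
    if len(P)<5: print(name,"none");return
    (x,y),rr=cv2.minEnclosingCircle(P[:,:2].astype(np.float32))
    print(name,len(P),"encl",round(x,4),round(y,4),"r",round(rr,4),"z",np.median(P[:,2]).round(4))
blob("spig",(.503,-.286),.025,.050,.058); blob("shoulder",(.503,-.286),.04,.039,.057)
blob("motor",(.623,-.315),.05,.082,.09)
blob("roller",(.494,-.127),.03,.082,.09)
blob("pivot",(.603,-.148),.016,.049,.058)
blob("nut",(.477,-.183),.03,.022,.032)
hsv=cv2.cvtColor(p,cv2.COLOR_BGR2HSV)
near=np.hypot(W[...,0]-.671,W[...,1]-.205)<.025
b=near&(W[...,2]>.036)&(W[...,2]<.05)
if b.sum()>5: print("clip",cv2.minAreaRect(W[b][:,:2].astype(np.float32)),b.sum())
G=(s["tool_pos"]+Rm[:,2]*.167); print("grasp pt",G.round(4))
loc=(W-s["tool_pos"])@Rm; m=(np.hypot(loc[...,0],loc[...,1])<.045)&(loc[...,2]>.14)&(loc[...,2]<.215)&(d>0)&(hsv[...,1]<60)
print("held",m.sum(),np.percentile(loc[m],[1,50,99],axis=0).round(4).tolist() if m.sum() else "")
E
python3 m.py w2
```

```text
[ 0.4199 -0.2593  0.3457] [ 2.e-04  3.e-04 -1.e+00]
spig 712 encl 0.5068 -0.2853 r 0.0146 z 0.0534
shoulder 2977 encl 0.5065 -0.2854 r 0.0304 z 0.043
motor 665 encl 0.6233 -0.3206 r 0.0216 z 0.0846
roller 614 encl 0.4971 -0.126 r 0.0133 z 0.0858
pivot none
nut 683 encl 0.4787 -0.183 r 0.0158 z 0.0258
grasp pt [ 0.4199 -0.2592  0.1787]
held 9695 [[-0.0055, -0.032, 0.1415], [0.0098, 0.0004, 0.1631], [0.0317, 0.0329, 0.2014]]
```

View pics/w2.png

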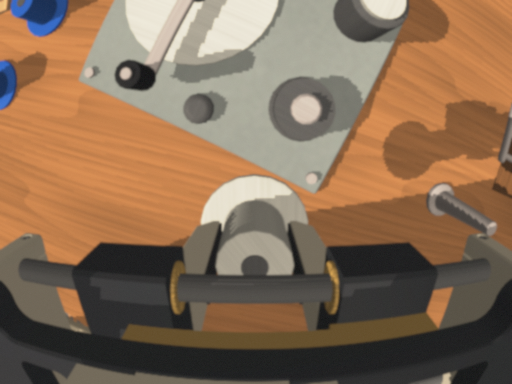

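The wrist view shows the held pulley upright at (255,235) and the seat with spigot at (305,108). The nut is at (198,107), the roller at (133,74) and the motor at (372,12). Next I measure the held pulley in the same camera, so that calibration offsets cancel.

```bash
python3 - <<'E'
from h import *
from plant import robot
from scipy.optimize import least_squares
z=np.load("pics/w2.npz"); c={k:z[k] for k in z.files}; p,d=z["p"],z["d"]; W=wcloud(c,d)
s=robot.read_state(); Rm=R.from_rotvec(s["orientation"]).as_matrix(); L=(W-s["tool_pos"])@Rm
hsv=cv2.cvtColor(p,cv2.COLOR_BGR2HSV)
def edge(m,r,rob="soft_l1"):
    m=cv2.morphologyEx(m.astype(np.uint8),cv2.MORPH_OPEN,np.ones((3,3)))
    q=L[m>0]; ang=np.arctan2(q[:,1],q[:,0]); rad=np.hypot(q[:,0],q[:,1]); E=[]
    for a in np.arange(-1.2,1.21,.06):
        k=np.abs(ang-a)<.03
        if k.sum()>3: i=np.argsort(rad[k])[-3:]; E.append(q[k][i].mean(0))
    E=np.array(E); f=least_squares(lambda x:np.hypot(E[:,0]-x[0],E[:,1]-x[1])-r,[0,0],loss=rob,f_scale=.001)
    print(len(E),f.x.round(4),"rms",np.sqrt(np.mean(f.fun**2)).round(5),"free",least_squares(lambda x:np.hypot(E[:,0]-x[0],E[:,1]-x[1])-x[2],[0,0,r]).x.round(4),"z",np.median(q[:,2]).round(4))
base=(d>0)&(hsv[...,1]<70)&(np.hypot(L[...,0],L[...,1])<.045)
edge(base&(L[...,2]>.193)&(L[...,2]<.206)&(L[...,0]>0),.036)
edge(base&(L[...,2]>.143)&(L[...,2]<.153)&(L[...,0]>0),.020)
# flange plane tilt
q=L[base&(L[...,2]>.195)&(L[...,2]<.203)&(L[...,0]>.021)]; A=np.c_[q[:,:2],np.ones(len(q))]; print("tilt slope x,y",np.linalg.lstsq(A,q[:,2],rcond=None)[0].round(4))
# drive plane tilt check
t=W[(np.hypot(W[...,0]-.5066,W[...,1]+.2853)>.05)&(np.hypot(W[...,0]-.5066,W[...,1]+.2853)<.08)&(W[...,2]<.02)&(W[...,2]>.005)]; A=np.c_[t[:,:2],np.ones(len(t))]; print(np.lstsq if 0 else np.linalg.lstsq(A,t[:,2],rcond=None)[0].round(4))
S=np.array([.5066,-.2853,.042]); print("seat in tool",((S-s["tool_pos"])@Rm).round(4))
E
```

```text
41 [-0.0025  0.0003] rms 0.00031 free [-0.0012  0.0002  0.0349] z 0.2001
41 [-0.0021  0.0003] rms 0.00247 free [-0.0181  0.0002  0.0347] z 0.15
tilt slope x,y [0.0362 0.0011 0.1993]
[-0.0013 -0.0003  0.0132]
seat in tool [0.0764 0.0486 0.3037]
```

>>> apply_moves([
  [[0,8,0],[0,0,0]],
  [[0,16,6],[0,0,0]],
  [[0,16,10],[0,0,0]],
  [[0,8,14],[0,0,0]],
  [[0,0,16],[0,0,0]],
  [[0,0,14],[0,0,0]],
  [[0,0,10],[0,0,0]],
  [[0,0,6],[0,0,0]],
  [[0,0,0],[0,0,0]],
  [[0,0,0],[0,0,0]],
  [[0,0,0],[0,0,0]],
])

```text
t: 8.37
tool_pos: [0.4333, -0.3065, 0.2712]
orientation: [3.111, 0.429, 0.002]
force: [0.0, -0.5, -1.6]
opening: 0.0398
gripper_force: 35.0
```

```bash
cat > m2.py <<'E'
from h import *
from plant import robot
from scipy.optimize import least_squares
import sys
c,p,d=snap(robot,sys.argv[1]); W=wcloud(c,d)
s=robot.read_state(); Rm=R.from_rotvec(s["orientation"]).as_matrix(); L=(W-s["tool_pos"])@Rm; print(s["tool_pos"].round(4),s["force"].round(1))
hsv=cv2.cvtColor(p,cv2.COLOR_BGR2HSV)
base=(d>0)&(hsv[...,1]<70)
def edge(m,r,c0,a0,a1):
    m=cv2.morphologyEx(m.astype(np.uint8),cv2.MORPH_OPEN,np.ones((3,3)))
    q=L[m>0]-[*c0,0]; ang=np.arctan2(q[:,1],q[:,0]); rad=np.hypot(q[:,0],q[:,1]); E=[]
    for a in np.arange(a0,a1,.06):
        k=np.abs(ang-a)<.03
        if k.sum()>3: i=np.argsort(rad[k])[-3:]; E.append(q[k][i].mean(0)+[*c0,0])
    E=np.array(E)
    for rr in (r,r-.0004):
        f=least_squares(lambda x:np.hypot(E[:,0]-x[0],E[:,1]-x[1])-rr,c0,loss="soft_l1",f_scale=.001); print(rr,f.x.round(4),np.sqrt(np.mean(f.fun**2)).round(5),end=" ")
    print("free",least_squares(lambda x:np.hypot(E[:,0]-x[0],E[:,1]-x[1])-x[2],[*c0,r]).x.round(4),"z",np.median(q[:,2]).round(4))
edge(base&(L[...,2]>.193)&(L[...,2]<.206)&(L[...,0]>0)&(np.hypot(L[...,0],L[...,1])<.045),.036,(0,0),-1.2,1.2)
S=((np.array([.5060,-.2853,.042])-s["tool_pos"])@Rm); print("seat guess",S.round(4))
r=np.hypot(L[...,0]-S[0],L[...,1]-S[1])
edge(base&(r<.036)&(abs(W[...,2]-.043)<.005),.030,S[:2],-3.1,3.1)
edge(base&(r<.02)&(abs(W[...,2]-.0535)<.004),.0145,S[:2],-3.1,3.1)
E
python3 m2.py w3
```

```text
[ 0.4333 -0.3066  0.2712] [-0.4 -0.  -2. ]
0.036 [-0.0021 -0.0001] 0.00037 0.0356 [-0.0016 -0.0001] 0.0003 free [-0.0004 -0.0002  0.0346] z 0.2001
seat guess [ 0.0755 -0.0012  0.2293]
0.03 [ 0.0762 -0.0009] 0.00078 0.029599999999999998 [ 0.0762 -0.0009] 0.00044 free [ 0.0762 -0.0009  0.0293] z 0.2286
0.0145 [ 0.0764 -0.0009] 0.00129 0.014100000000000001 [ 0.0763 -0.0009] 0.00091 free [ 0.0762 -0.001   0.0133] z 0.2178
```

>>> apply_moves([
  [[6,0,0],[0,0,0]],
  [[13,-0.9,0],[0,0,0]],
  [[16,0,0],[0,0,0]],
  [[16,0,0],[0,0,0]],
  [[13,0,0],[0,0,0]],
  [[9,0,0],[0,0,0]],
  [[4.5,0,0],[0,0,0]],
  [[0,0,0],[0,0,0]],
  [[0,0,0],[0,0,0]],
  [[0,0,0],[0,0,0]],
])

```text
t: 9.25
tool_pos: [0.5069, -0.2846, 0.2699]
orientation: [-3.112, -0.428, 0.001]
force: [0.3, 0.9, -0.5]
opening: 0.0395
gripper_force: 35.0
```

>>> apply_moves([
  [[0,0,4],[0,0,0]],
  [[0,0,4],[0,0,0]],
  [[0,0,2],[0,0,0]],
  [[0,0,2],[0,0,0]],
  [[0,0,1.5],[0,0,0]],
  [[0,0,1.5],[0,0,0]],
  [[0,0,0],[0,0,0]],
  [[0,0,0],[0,0,0]],
])

```text
t: 9.92
tool_pos: [0.5072, -0.2846, 0.255]
orientation: [-3.112, -0.429, 0.0]
force: [1.1, 0.1, -0.7]
opening: 0.0399
gripper_force: 35.0
```

>>> apply_moves([
  [[0,0,1.5],[0,0,0]],
  [[0,0,1.5],[0,0,0]],
  [[0,0,1.5],[0,0,0]],
  [[0,0,1.2],[0,0,0]],
  [[0,0,1],[0,0,0]],
  [[0,0,0],[0,0,0]],
  [[0,0,0],[0,0,0]],
])

```text
t: 10.5
tool_pos: [0.5073, -0.2845, 0.2487]
orientation: [3.112, 0.429, 0.0]
force: [-0.8, 1.8, 3.5]
opening: 0.0395
gripper_force: 35.0
```

>>> apply_moves([
  [[0,0,0.6],[0,0,0]],
  [[0,0,0.6],[0,0,0]],
  [[0,0,0],[0,0,0]],
  [[0,0,0],[0,0,0]],
])

```text
t: 10.83
tool_pos: [0.5073, -0.2845, 0.2487]
orientation: [3.112, 0.429, 0.0]
force: [-6.0, 4.6, 13.6]
opening: 0.0395
gripper_force: 35.0
```

>>> apply_moves([
  [[0,0,-0.4],[0,0,0]],
  [[0,0,0],[0,0,0]],
  [[0,0,0],[0,0,0]],
], newtons=8)

```text
t: 11.08
tool_pos: [0.5073, -0.2846, 0.2485]
orientation: [3.112, 0.429, 0.001]
force: [-3.5, 2.5, 8.7]
opening: 0.0398
gripper_force: 8.0
```

>>> apply_moves([
  [[0,0,0],[0,0,0]],
  [[0,0,0],[0,0,0]],
  [[0,0,0],[0,0,0]],
  [[0,0,0],[0,0,0]],
  [[0,0,0],[0,0,0]],
  [[0,0,0],[0,0,0]],
], claw=0.75)

```text
t: 11.58
tool_pos: [0.5072, -0.2846, 0.2474]
orientation: [-3.112, -0.429, 0.0]
force: [-0.1, -0.3, -0.0]
opening: 0.0693
gripper_force: 0.0
```

>>> apply_moves([
  [[0,0,-8],[0,0,0]],
  [[0,0,-20],[0,0,0]],
  [[0,0,-30],[0,0,0]],
  [[0,0,-30],[0,0,0]],
  [[-15,0,-20],[0,0,0]],
  [[-25,0,0],[0,0,0]],
  [[-30,0,0],[0,0,0]],
  [[-20,0,0],[0,0,0]],
  [[-10,0,0],[0,0,0]],
  [[0,0,0],[0,0,0]],
  [[0,0,0],[0,0,0]],
])

```text
t: 12.5
tool_pos: [0.4111, -0.3117, 0.3561]
orientation: [3.112, 0.427, 0.002]
force: [-0.7, 0.4, 0.7]
opening: 0.07
gripper_force: 0.0
```

```bash
python3 - <<'E'
from h import *
from plant import robot
c,p,d=snap(robot,"w4"); W=wcloud(c,d); s=robot.read_state()
for z0,z1,R0 in ((.094,.104,.03),(.044,.053,.045)):
    m=(d>0)&(np.hypot(W[...,0]-.507,W[...,1]+.285)<R0)&(W[...,2]>z0)&(W[...,2]<z1)
    P=W[m]; A=np.c_[P[:,0]-.507,P[:,1]+.285,np.ones(len(P))]
    print(len(P),cv2.minEnclosingCircle(P[:,:2].astype(np.float32)),np.median(P[:,2]),"slope",np.linalg.lstsq(A,P[:,2],rcond=None)[0].round(4))
t,_=robot.read_camera("top"); sc,_=robot.read_camera("scene")
cv2.imwrite("pics/v4.png",np.hstack([p,cv2.resize(t[140:240,285:395],(422,384),interpolation=cv2.INTER_CUBIC)[:, :280]])); cv2.imwrite("pics/v4b.png",cv2.resize(sc[215:345,110:290],None,fx=4,fy=4,interpolation=cv2.INTER_CUBIC))
E
```

```text
1897 ((0.505443274974823, -0.2851690948009491), 0.020226692780852318) 0.09875148813642579 slope [ 0.0002 -0.0024  0.0988]
2290 ((0.5055373907089233, -0.285227507352829), 0.03611806035041809) 0.048613681956030025 slope [-0.0008  0.0001  0.0486]
```

View pics/v4b.png

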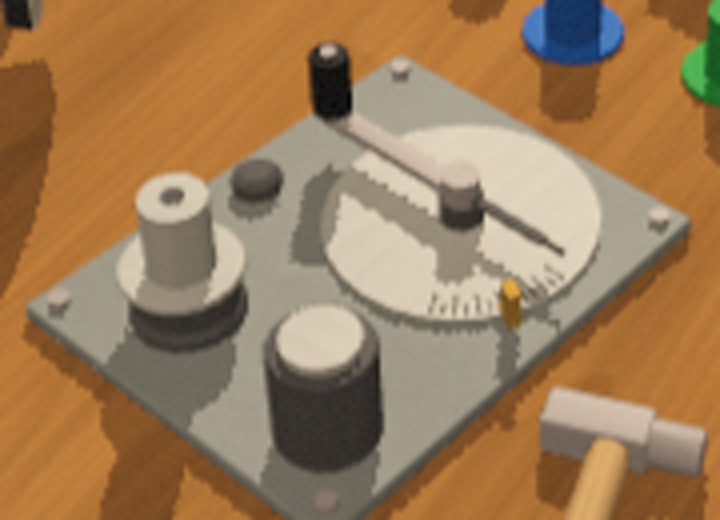

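The scene view shows the pulley standing level on the shoulder; its hub end measures z = 0.099 with no tilt. The roller is at (330,80), the pointer tip at (562,251), the clip at (511,300) and the nut at (257,180), all where they started. Next I measure the index angle.

```bash
cat > ang.py <<'E'
from h import *
def brass(p,W,P0=(.671,-.205)):
    h=cv2.cvtColor(p,cv2.COLOR_BGR2HSV); m=cv2.inRange(h,(14,110,90),(30,255,255))>0
    return m&(np.hypot(W[...,0]-P0[0],W[...,1]-P0[1])<.03)&(W[...,2]>.02)&(W[...,2]<.055)
E
python3 - <<'E'
from ang import *
from plant import robot
s=robot.read_state(); print(s["q"].round(3))
yaw=np.radians(-11.1)
def a(v): return np.degrees(np.arctan2(v[1],v[0]))
for n in ("scene","top"):
    c=robot.calibration(n);E=c["extrinsics"];k=[c["fx"],c["fy"],c["cx"],c["cy"]]
    z=[robot.read_camera(n) for _ in range(4)]; p=z[0][0]; d=np.median([q[1] for q in z],0); W=cloud(d,E,k)
    np.savez(f"pics/{n}1.npz",p=p,d=d,E=E,k=k)
    b=brass(p,W); P=W[b]; T=P[P[:,2]>.037]
    def blob(q,r,z0,z1):
        m=(np.hypot(W[...,0]-q[0],W[...,1]-q[1])<r)&(W[...,2]>z0)&(W[...,2]<z1); return np.array(cv2.minEnclosingCircle(W[m][:,:2].astype(np.float32))[0]),m.sum()
    pv=blob((.603,-.147),.017,.047,.058); ro=blob((.495,-.126),.022,.080,.092)
    v,u=np.nonzero(b)
    print(n,"pivot",pv,"roller",ro,"rol ang",a(ro[0]-pv[0])-180,"dist",np.linalg.norm(ro[0]-pv[0]))
    print(" clip",b.sum(),len(T),P.mean(0).round(4),T.mean(0).round(4),"px",u.mean(),v.min(),v.max(),"ang",a(P.mean(0)[:2]-pv[0]),a(T.mean(0)[:2]-pv[0]),"dist",np.linalg.norm(T.mean(0)[:2]-pv[0]))
    # pointer: dark low-sat thin pixels, z .03-.045 in annulus 45..85mm
    g=cv2.cvtColor(p,cv2.COLOR_BGR2GRAY); rr=np.hypot(W[...,0]-pv[0][0],W[...,1]-pv[0][1])
    m=(rr>.03)&(rr<.09)&(W[...,2]>.028)&(W[...,2]<.048)&(W[...,0]>.6)&~b; Q=W[m]; print(" pointer pts",m.sum(),"ang",np.median([a(q[:2]-pv[0]) for q in Q]) if m.sum() else 0, "max r",rr[m].max() if m.sum() else 0)
E
```

```text
[-0.747 -0.069  1.782  0.     1.429  0.549]
scene pivot (array([ 0.60737437, -0.14718559]), np.int64(65)) roller (array([ 0.49943858, -0.12612419]), np.int64(65)) rol ang -11.041331025184462 dist 0.10997143609188977
 clip 48 23 [ 0.6773 -0.2083  0.0353] [ 0.6765 -0.2071  0.0421] px 237.08333333333334 285 296 ang -41.174015528639174 -40.92420513975809 dist 0.09149671579907946
 pointer pts 59 ang -11.354405183551064 max r 0.08667984005330226
top pivot (array([ 0.60278702, -0.14804138]), np.int64(42)) roller (array([ 0.49444875, -0.12624647]), np.int64(53)) rol ang -11.374632946939357 dist 0.11050881567025057
 clip 16 9 [ 0.6702 -0.2045  0.0339] [ 0.6708 -0.2058  0.0416] px 340.75 159 163 ang -39.929429591888486 -40.3801592885938 dist 0.08922597045619955
 pointer pts 28 ang -10.32884112407299 max r 0.07757317227880957
```

>>> apply_moves([
  [[0,0,0],[0,0,0.06]],
  [[0,0,0],[0,0,0.12]],
  [[0,0,0],[0,0,0.12]],
  [[0,0,0],[0,0,0.12]],
  [[0,0,0],[0,0,0.12]],
  [[0,0,0],[0,0,0.12]],
  [[0,0,0],[0,0,0.06]],
  [[0,0,0],[0,0,0]],
], claw=0, newtons=20)

```text
t: 13.72
tool_pos: [0.4109, -0.3116, 0.3556]
orientation: [3.063, -0.7, 0.0]
force: [-0.3, -0.3, 0.1]
opening: 0.0209
gripper_force: 0.0
```

>>> apply_moves([
  [[0,-10,0],[0,0,0]],
  [[0,-20,0],[0,0,0]],
  [[0,-25,0],[0,0,0]],
  [[0,-25,0],[0,0,0]],
  [[0,-25,0],[0,0,0]],
  [[0,-25,0],[0,0,0]],
  [[0,-20,0],[0,0,0]],
  [[-2,-10,0],[0,0,0]],
  [[0,0,0],[0,0,0]],
  [[0,0,0],[0,0,0]],
  [[0,0,0],[0,0,0]],
])

```text
t: 14.63
tool_pos: [0.4779, -0.167, 0.3556]
orientation: [3.063, -0.694, -0.0]
force: [-0.1, -0.3, 0.4]
opening: 0.0005
gripper_force: 0.0
```

```bash
python3 - <<'E'
from h import *
from plant import robot
c,p,d=snap(robot,"w5"); W=wcloud(c,d); s=robot.read_state(); Rm=R.from_rotvec(s["orientation"]).as_matrix(); print(s["tool_pos"],Rm.round(3),s["opening"],s["q"].round(2))
def blob(n,q,r,z0,z1):
    m=(d>0)&(np.hypot(W[...,0]-q[0],W[...,1]-q[1])<r)&(W[...,2]>z0)&(W[...,2]<z1); P=W[m]; 
    if m.sum()>5: print(n,m.sum(),cv2.minEnclosingCircle(P[:,:2].astype(np.float32)))
blob("roller",(.497,-.126),.022,.081,.092); blob("pivot",(.604,-.148),.017,.048,.058); blob("nut",(.478,-.183),.025,.022,.032)
L=(W-s["tool_pos"])@Rm; m=(d>0)&(L[...,2]>.1)&(L[...,2]<.19)&(np.hypot(L[...,0],L[...,1])<.06)
for z in np.arange(.13,.19,.01):
    k=m&(abs(L[...,2]-z)<.005)
    if k.sum()>10: print(z.round(3),k.sum(),np.percentile(L[k],[2,98],axis=0)[:,:2].round(4).tolist())
E
```

```text
[ 0.47782659 -0.16721813  0.35556381] [[ 0.902 -0.432 -0.   ]
 [-0.432 -0.902 -0.   ]
 [-0.     0.    -1.   ]] 0.00015385790817843743 [-0.44 -0.1   1.81 -0.    1.43  1.58]
roller 621 ((0.49752408266067505, -0.12595689296722412), 0.013096793554723263)
pivot 466 ((0.6054744720458984, -0.14681576192378998), 0.012314973399043083)
nut 623 ((0.4789186418056488, -0.1831224113702774), 0.01586776040494442)
0.13 45 [[-0.0071, -0.0023], [0.01, 0.0018]]
0.14 123 [[-0.0018, -0.0028], [0.0102, 0.0023]]
0.15 345 [[0.0043, -0.0153], [0.0103, 0.0143]]
0.16 451 [[0.0077, -0.015], [0.0101, 0.0139]]
0.17 384 [[0.0077, -0.0143], [0.01, 0.0139]]
0.18 248 [[0.0077, -0.013], [0.0101, 0.0125]]
```

View pics/w5.png

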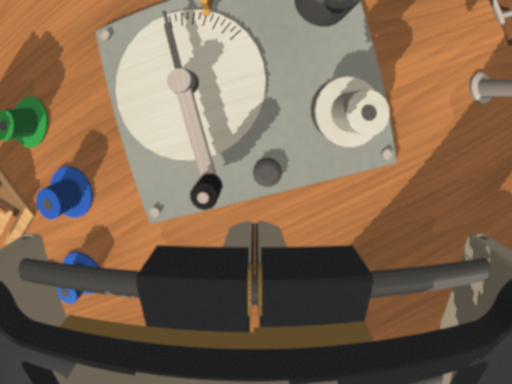

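The wrist view shows closed fingers at (255,240), in line with the roller at (205,192) along the tool's -y. The nut is at (268,172), the clip at (205,5), and the pulley is seated at (352,112).

>>> apply_moves([
  [[0,0,6],[0,0,0]],
  [[0,0,14],[0,0,0]],
  [[0,0,18],[0,0,0]],
  [[0,0,20],[0,0,0]],
  [[0,0,20],[0,0,0]],
  [[0,0,18],[0,0,0]],
  [[0,0,14],[0,0,0]],
  [[0,0,8],[0,0,0]],
  [[0,0,0],[0,0,0]],
  [[0,-6,0],[0,0,0]],
  [[0,-6,0],[0,0,0]],
  [[0,0,0],[0,0,0]],
])

```text
t: 15.68
tool_pos: [0.4843, -0.155, 0.2389]
orientation: [-3.064, 0.695, -0.003]
force: [0.4, -0.1, -0.3]
opening: 0.0006
gripper_force: 0.0
```

>>> apply_moves([
  [[0,-2,0],[0,0,0]],
  [[0,-1.5,0],[0,0,0]],
  [[0,-1,0],[0,0,0]],
  [[0,0,0],[0,0,0]],
  [[0,0,0],[0,0,0]],
])

```text
t: 16.1
tool_pos: [0.4855, -0.1519, 0.2382]
orientation: [3.063, -0.695, 0.002]
force: [-2.1, -2.4, 4.0]
opening: 0.0006
gripper_force: 1.8
```

>>> apply_moves([
  [[-1.1,-4.7,0],[0,0,0]],
  [[-0.9,-4.7,0],[0,0,0]],
  [[-0.7,-4.7,0],[0,0,0]],
  [[-0.5,-4.8,0],[0,0,0]],
  [[-0.3,-4.8,0],[0,0,0]],
  [[-0.1,-4.8,0],[0,0,0]],
  [[0.2,-4.8,0],[0,0,0]],
  [[0.3,-4.8,0],[0,0,0]],
  [[0,0,0],[0,0,0]],
  [[0,0,0],[0,0,0]],
  [[0,0,0],[0,0,0]],
])

```text
t: 17.02
tool_pos: [0.498, -0.116, 0.2369]
orientation: [3.063, -0.695, -0.005]
force: [-6.3, -4.6, 3.1]
opening: 0.0005
gripper_force: 3.6
```

```bash
cat > chk.py <<'E'
from ang import *
from plant import robot
import sys
def a(v): return np.degrees(np.arctan2(v[1],v[0]))
s=robot.read_state(); print("TCP",s["tool_pos"].round(4),"F",s["force"].round(1))
def rep(n,W,p,pv,valid):
    g=np.hypot(W[...,0]-pv[0],W[...,1]-pv[1])
    m=valid&(g>.035)&(g<.086)&(W[...,2]>.030)&(W[...,2]<.046)&(W[...,0]>pv[0]+.01)
    h=cv2.cvtColor(p,cv2.COLOR_BGR2HSV); m&=(h[...,2]<150)&(h[...,1]<90)
    an=np.array([a(q[:2]-pv) for q in W[m]]); b=valid&brass(p,W); T=W[b]; T=T[T[:,2]>.037] if len(T) else T
    print(n,"pointer",m.sum(),np.median(an).round(2) if len(an) else None,"clip",len(T),a(T.mean(0)[:2]-pv).round(2) if len(T) else None,"clip xy",T.mean(0)[:2].round(4) if len(T) else None)
for n,pv in (("scene",(.6074,-.1472)),("top",(.6028,-.1480))):
    c=robot.calibration(n);k=[c["fx"],c["fy"],c["cx"],c["cy"]]; p,d=robot.read_camera(n); rep(n,cloud(d,c["extrinsics"],k),p,np.array(pv),d>0)
    if n=="scene": cv2.imwrite(f"pics/{sys.argv[1]}_s.png",cv2.resize(p[215:345,110:290],None,fx=4,fy=4,interpolation=cv2.INTER_CUBIC))
c,p,d=snap(robot,sys.argv[1]); W=wcloud(c,d); rep("wrist",W,p,np.array([.6055,-.1468]),d>0)
m=(d>0)&(np.hypot(W[...,0]-.52,W[...,1]+.08)<.05)&(W[...,2]>.081)&(W[...,2]<.092); print("roller",m.sum(),cv2.minEnclosingCircle(W[m][:,:2].astype(np.float32)) if m.sum()>5 else "")
E
python3 chk.py a1
```

```text
TCP [ 0.498  -0.116   0.2369] F [-6.3 -4.6  3.1]
scene pointer 35 -31.28 clip 24 -40.92 clip xy [ 0.6767 -0.2073]
top pointer 20 -29.89 clip 10 -40.12 clip xy [ 0.6714 -0.2058]
wrist pointer 0 None clip 0 None clip xy None
roller 671 ((0.5127440690994263, -0.10583615303039551), 0.023299654945731163)
```

>>> apply_moves([
  [[0.6,-4.7,0],[0,0,0]],
  [[0.7,-4.7,0],[0,0,0]],
  [[0.8,-3.6,0],[0,0,0]],
  [[0.6,-2.6,0],[0,0,0]],
  [[0.4,-1.8,0],[0,0,0]],
  [[0,0,0],[0,0,0]],
  [[0,0,0],[0,0,0]],
])

```text
t: 17.75
tool_pos: [0.5079, -0.1017, 0.2366]
orientation: [3.063, -0.695, -0.007]
force: [-8.4, -4.7, 3.4]
opening: 0.0006
gripper_force: 4.1
```

```bash
python3 chk.py a2; python3 - <<'E'
import cv2
p=cv2.imread("pics/a2_s.png"); cv2.imwrite("pics/a2_z.png",cv2.resize(p[120:380,320:640],None,fx=2,fy=2,interpolation=cv2.INTER_CUBIC))
E
```

```text
TCP [ 0.5079 -0.1017  0.2366] F [-8.4 -4.7  3.4]
scene pointer 37 -40.55 clip 22 -40.91 clip xy [ 0.6765 -0.2071]
top pointer 19 -39.28 clip 9 -40.39 clip xy [ 0.6707 -0.2057]
wrist pointer 27 -41.83 clip 0 None clip xy None
roller 757 ((0.5206010937690735, -0.09516988694667816), 0.027300585061311722)
```

View pics/a2_z.png

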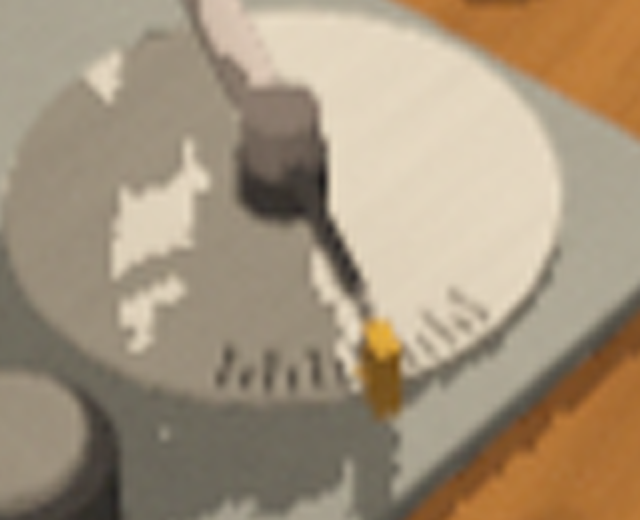

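The pointer tip at (370,308) runs straight into the clip at (380,335). It is in line, about 0.5° short, so I nudge it slightly and hold.

>>> apply_moves([
  [[0.2,-0.6,0],[0,0,0]],
  [[0,0,0],[0,0,0]],
  [[0,0,0],[0,0,0]],
  [[0,0,0],[0,0,0]],
  [[0,0,0],[0,0,0]],
  [[0,0,0],[0,0,0]],
  [[0,0,0],[0,0,0]],
  [[0,0,0],[0,0,0]],
  [[0,0,0],[0,0,0]],
  [[0,0,0],[0,0,0]],
  [[0,0,0],[0,0,0]],
  [[0,0,0],[0,0,0]],
])

```text
t: 18.9
tool_pos: [0.5083, -0.1013, 0.2366]
orientation: [3.063, -0.695, -0.007]
force: [-8.8, -4.7, 3.2]
opening: 0.0005
gripper_force: 4.1
```

```bash
python3 chk.py a3
```

```text
TCP [ 0.5083 -0.1013  0.2366] F [-8.8 -4.7  3.2]
scene pointer 34 -39.41 clip 22 -40.89 clip xy [ 0.6769 -0.2074]
top pointer 20 -39.67 clip 9 -40.38 clip xy [ 0.6706 -0.2057]
wrist pointer 30 -41.97 clip 0 None clip xy None
roller 753 ((0.5207823514938354, -0.09458155930042267), 0.027303816750645638)
```

>>> apply_moves([
  [[0,0,0],[0,0,0]],
  [[0,0,0],[0,0,0]],
  [[0,0,0],[0,0,0]],
  [[0,0,0],[0,0,0]],
  [[0,0,0],[0,0,0]],
  [[0,0,0],[0,0,0]],
  [[0,0,0],[0,0,0]],
  [[0,0,0],[0,0,0]],
  [[0,0,0],[0,0,0]],
  [[0,0,0],[0,0,0]],
])

```text
t: 19.88
tool_pos: [0.5083, -0.1013, 0.2366]
orientation: [3.062, -0.695, -0.007]
force: [-8.9, -4.6, 2.8]
opening: 0.0001
gripper_force: 4.1
```

```bash
python3 - <<'E'
from ang import *
from plant import robot
def a(v): return np.degrees(np.arctan2(v[...,1],v[...,0]))
for n,pv in (("scene",(.6074,-.1472)),("top",(.6028,-.1480))):
    c=robot.calibration(n);k=[c["fx"],c["fy"],c["cx"],c["cy"]]
    z=np.load(f"pics/{n}1.npz")
    F=[robot.read_camera(n) for _ in range(8)]; p=F[0][0]; d=np.median([f[1] for f in F],0)
    for lab,p_,d_ in (("zero",z["p"],z["d"]),("now",p,d)):
        W=cloud(d_,c["extrinsics"],k); V=W[...,:2]-pv; g=np.hypot(V[...,0],V[...,1]); b=brass(p_,W)
        m=(d_>0)&(g>.03)&(g<.082)&(W[...,2]>.028)&(W[...,2]<.046)&(V[...,0]>.01)&~cv2.dilate(b.astype(np.uint8),np.ones((3,3))).astype(bool)
        an=a(V[m]); an=an[abs(an-np.median(an))<6]; T=W[b&(W[...,2]>.037)]
        print(n,lab,m.sum(),"pointer med/mean",np.median(an).round(2),an.mean().round(2),"clip",a(T[:,:2].mean(0)-pv).round(2),a(W[b][:,:2].mean(0)-pv).round(2))
E
```

```text
scene zero 58 pointer med/mean -11.39 -11.15 clip -40.93 -41.18
scene now 46 pointer med/mean -40.52 -40.4 clip -40.89 -41.17
top zero 28 pointer med/mean -10.36 -10.68 clip -40.41 -39.96
top now 26 pointer med/mean -40.02 -39.94 clip -40.39 -39.85
```

>>> apply_moves([
  [[-0.3,1.5,0],[0,0,0]],
  [[-0.8,3,0],[0,0,0]],
  [[-0.8,3.5,0],[0,0,0]],
  [[-0.5,3.5,0],[0,0,0]],
  [[-0.5,3.5,0],[0,0,0]],
  [[-0.3,3.5,0],[0,0,0]],
  [[-0.2,3.5,0],[0,0,0]],
  [[-0.2,3.5,0],[0,0,0]],
  [[0,3.5,0],[0,0,0]],
  [[0.1,3.5,0],[0,0,0]],
  [[0.2,3.5,0],[0,0,0]],
  [[0.3,3,0],[0,0,0]],
])

```text
t: 21.68
tool_pos: [0.4901, -0.1356, 0.2375]
orientation: [3.063, -0.696, 0.001]
force: [0.9, -5.9, -1.2]
opening: 0.0005
gripper_force: 2.1
```

>>> apply_moves([
  [[0.3,2.5,0],[0,0,0]],
  [[0.4,2.5,0],[0,0,0]],
  [[0.4,2.5,0],[0,0,0]],
  [[0.4,2,0],[0,0,0]],
  [[0.4,2,0],[0,0,0]],
  [[0.4,1.5,0],[0,0,0]],
  [[0.3,1.2,0],[0,0,0]],
  [[0.3,1,0],[0,0,0]],
  [[0.3,1,0],[0,0,0]],
  [[0.2,1,0],[0,0,0]],
  [[0,0,0],[0,0,0]],
  [[0,0,0],[0,0,0]],
])

```text
t: 22.68
tool_pos: [0.4858, -0.1519, 0.2376]
orientation: [-3.064, 0.695, -0.0]
force: [-0.5, -4.1, 0.5]
opening: -0.0001
gripper_force: 1.5
```

Nearly at the stop; I creep off and then retreat.

>>> apply_moves([
  [[0,0.5,0],[0,0,0]],
  [[0,0.5,0],[0,0,0]],
  [[0,0.5,0],[0,0,0]],
  [[0,0.5,0],[0,0,0]],
  [[0,0.5,0],[0,0,0]],
  [[0,0.5,0],[0,0,0]],
  [[0,0.5,0],[0,0,0]],
  [[0,1,0],[0,0,0]],
  [[0,2,0],[0,0,0]],
  [[0,4,0],[0,0,0]],
  [[0,3,0],[0,0,0]],
  [[0,0,0],[0,0,0]],
])

```text
t: 23.68
tool_pos: [0.4797, -0.1646, 0.2376]
orientation: [3.063, -0.696, -0.0]
force: [0.5, 0.6, -0.4]
opening: 0.0006
gripper_force: 0.0
```

>>> apply_moves([
  [[0,0,-8],[0,0,0]],
  [[0,0,-16],[0,0,0]],
  [[0,0,-20],[0,0,0]],
  [[0,0,-20],[0,0,0]],
  [[0,0,-20],[0,0,0]],
  [[0,0,-20],[0,0,0]],
  [[-10,0,-10],[0,0,0]],
  [[-20,0,0],[0,0,0]],
  [[-20,0,0],[0,0,0]],
  [[-10,0,0],[0,0,0]],
  [[0,0,0],[0,0,0]],
  [[0,0,0],[0,0,0]],
])

```text
t: 24.68
tool_pos: [0.4259, -0.1381, 0.3524]
orientation: [3.063, -0.695, 0.002]
force: [-1.3, 0.6, 0.1]
opening: 0.0005
gripper_force: 0.0
```

```bash
python3 chk.py f1; python3 m.py f2 | egrep "roller|nut|\[ "; python3 - <<'E'
from h import *
z=np.load("pics/f2.npz"); c={k:z[k] for k in z.files}; W=wcloud(c,z["d"])
m=(np.hypot(W[...,0]-.507,W[...,1]+.285)<.03)&(W[...,2]>.09)&(W[...,2]<.105); print("hub end",m.sum(),np.median(W[m][:,2]),cv2.minEnclosingCircle(W[m][:,:2].astype(np.float32)))
E
```

```text
TCP [ 0.4259 -0.1381  0.3524] F [-1.3  0.6  0.1]
scene pointer 38 -10.57 clip 24 -41.07 clip xy [ 0.6769 -0.2077]
top pointer 19 -9.83 clip 9 -40.4 clip xy [ 0.6707 -0.2058]
wrist pointer 0 None clip 0 None clip xy None
roller 266 ((0.4990752339363098, -0.12235129624605179), 0.011972731910645962)
[ 0.4263 -0.1384  0.3517] [ 2.e-04 -1.e-04 -1.e+00]
roller 701 encl 0.4971 -0.1259 r 0.0131 z 0.0858
nut 671 encl 0.4785 -0.1829 r 0.0157 z 0.0256
grasp pt [ 0.4264 -0.1384  0.1847]
hub end 1654 0.09857315348358613 ((0.5055857300758362, -0.28474918007850647), 0.02012529969215393)
```

View pics/f1_s.png

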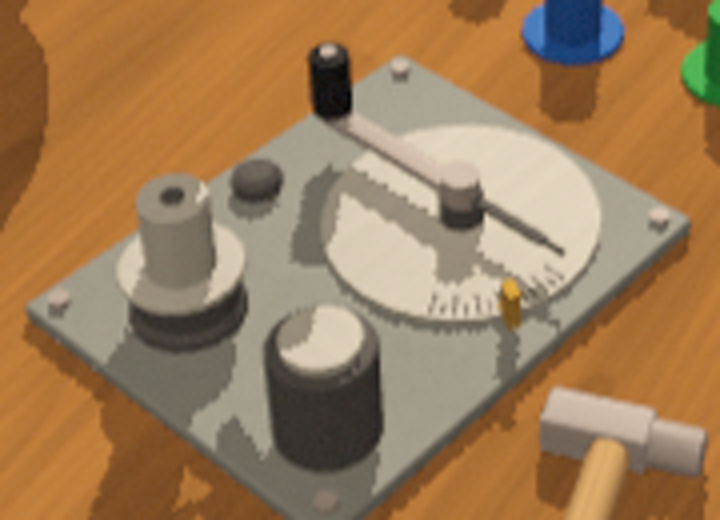

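The roller at (330,80) and pointer tip at (562,251) are back at the stop. The clip at (511,300) and nut at (257,180) have not moved, and the pulley at (175,250) is seated.

```bash
python3 -c "
from plant import robot
print(robot.close_job())"
```

```text
the job is handed in; nothing more can be done
None
```

The job is handed in: the pulley sits level and fully home on the spigot; the pointer was held at the clip (measured within about 0.5°) for over 2 s, and the tensioner was eased back to its stop. The clip and nut measured unmoved, and the arm never went near the spare pulley, though I did not locate or re-check it.

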